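# Close the vial cassette and lift it out of its cooling dock by the side catches

### The job

The loaded vial cassette is still clipped into the cooling dock with its cover open: shut the cover fully, then pinch the cassette's two green side catches together and lift it level, straight out of the dock, to about 10 cm above its seat. Finish while still holding it there by the squeezed catches, level and still with the cover shut, and leave the two bottles and the red cap where they are.

Things in the scene. Friction and masses are not known exactly. Their poses are not given: they have to be found in the camera images.
- dock: Fixed cooling dock: white box 200 (x) x 136 (y) mm, deck 60 mm high carrying the cassette. Origin: centre of its underside, on the bench; z up; dark display on its -x front. Steel keepers, 36 mm long in x, stand at y = 37 to 45 mm either side, tops 82 mm above the bench, lips reaching in to 31 mm over the catch hooks. Low guides locate the cassette with 1 mm play.
- cassette_centre (a point): Loose vial cassette, about 0.25 kg: white block 116 (x) x 38 (y) x 32 mm with 12 blue-capped vials; 47 mm high with the cover shut. Point on its middle, 24 mm above its underside (84 mm above the bench while seated). x along it towards the cover's hinge, y to the left catch, z up. The catch hooks hold it down in the dock; with both catches in, it lifts straight out.
- pinch_point (a point): Point of the cassette midway between the two catch pads, 46 mm above the cassette's underside (106 mm above the bench while seated); axes as the cassette's. Pinch along its y. The shut cover lies 1 mm above this height between the pads and is 38 mm wide.
- catch_left_pad (a point): Middle of the outer face of the ribbed green thumb pad of the left (+y) catch: pad 28 mm long (x) x 31 mm high, from 27 to 58 mm above the cassette's underside. The two pads are 62 mm apart outside when free and 50 mm when both are pushed right in.
- catch_right_pad (a point): The same on the right (-y) catch.
- catch_left (a joint): How far the left catch is pushed in towards the cassette (m): 0 free, 0.006 fully in against its stop; its hook clears the keeper from about 0.0035. Spring-loaded outwards: 2 N to start, about 6 N fully in.
- catch_right (a joint): The same for the right catch.
- cover (a joint): Angle of the cassette's hinged cover (rad): 0 shut, grows as it opens upwards about the hinge, 1.57 upright, 1.95 leaning back at its stop. A stiff hinge holds it at any angle; under 1 N at its free edge moves it.
- cover_hinge (a point): Middle of the cover's hinge line, along the cassette's y at its +x end, 33 mm above its underside; axes as the cassette's. The cover is a shallow grey frame with a clear window: 116 mm long from the hinge, 38 mm wide, 14 mm deep. Shut, it lies from the hinge towards the cassette's -x, its outer face 14 mm above the hinge line.
- cover_edge (a point): Middle of the free edge of the cover, on its outer face (116 mm from the hinge line along the cover, 14 mm out). x of its axes points from the free edge to the hinge, z out of the outer face. A green thumb tab juts 8 mm beyond.
- bottle_mid (a point): Clear bottle with blue cap, 66 mm across, 150 mm tall, upright on the bench; point half-way up. Bystander.
- amber_mid (a point): Amber bottle with white cap, 60 mm across, 130 mm tall, upright on the bench; point half-way up. Bystander.
- red_cap_mid (a point): Red screw cap lying on the bench, 44 mm across, 20 mm high; point half-way up. Bystander.

How it is judged:
By the outcome, as a careful person would: the job done as asked, in the order asked, and still so for the second after the job is handed in, while the arm keeps its last pose, push and grip.
It also fails if it takes over 51 s, if anything falls off the work surface, if the arm or the gripper's body presses on something with over 40 N, if the wrist force passes 120 N, or if a joint passes its speed limit or range.

### The arm

A 6-joint arm with a two-finger parallel gripper is mounted at the origin on the work surface. World frame = base frame: x ahead of the robot, y to its left, z up, the work surface at z = 0. Lengths are in m, angles in rad, forces in N, time in s.
With the tool pointing down it reaches from about 0.3 to 0.875 m from the base axis. Payload 6.4 kg.
Tool frame: the origin (TCP) lies on the centre line of the jaws, within the pads' length; the fingertips stand 19 mm ahead of it and the grasp point (between the pads) is the TCP; z points along the fingers, y is the line along which they close (so a half turn about z gives the same grasp; the last joint's range is limited). The gripper opens to 85 mm and grips with 20 to 120 N. Pads are 22 mm wide; open, the fingers measure 114 mm over their backs; the gripper's body (76 mm by 85 mm) begins 54 mm behind the grasp point. The pads swing forward as they close: fully open they stand 13 mm farther back than shut.
Start: joints at [-1.427, 0.181, 1.607, -0, 1.354, -0.206], TCP at [0.197, -0.54, 0.211] pointing down, gripper open.
Joint ranges: [-2.99, 2.99], [-0.89, 2.07], [0.3, 2.58], [-1.14, 4.28], [0, 2.63], [-3.12, 3.12]. Speed limits (rad/s): [2.57, 2.57, 3.01, 3.14, 3.14, 3.14].

### API

Orientations are given as [roll, pitch, yaw] about the fixed x, y, z axes, in that order (R = Rz(yaw) Ry(pitch) Rx(roll)).
In Python, from plant import bot gives the robot as it stands. The module is installed in compiled form; this text tells all that it offers.
- The arm moves only by the shell command python3 -m pendant 'ROWS' [OPENING] [FORCE]. ROWS is a JSON object of lists of equal length, an entry for each row: "xyz": the shift along the tool's x, y, z in cm, a list of three; "twist": the turn about the tool's z in rad. A call has 1 to 10 rows; each row is the pose to reach, as a shift and turn from the pose commanded when the call began, along the tool's axes at that moment; what a row does not reach only later rows make up. A row lasts 1/8 s, in which the tool goes at most 62.5 mm and 10.7 degrees, less where a joint would pass 70% of its speed; a pose out of reach is approached as far as the arm can. A call with a gripper value outside its range is refused whole. OPENING is the opening, from 0 (shut) to 1 (fully open), set as the call begins (- or left out, the last holds). The fingers move at their own pace and stop on an object; FORCE is the grip in N (left out, the last holds). Time passes only in rows, so rows that repeat a pose let the fingers close. It gives the time, the measured TCP pose, the force, the opening and the grip force at its end, in the units of the state.
- bot.read_state(): the state, without advancing time (a new reading comes with each control period).
- bot.camera(name): name is "side" or "top"; returns a dict with "color" (480x640x3 uint8, red, green, blue), "mtx" (3x3 intrinsics, pixels), "extrinsics" (4x4, takes a point from world to camera coordinates). Camera axes: x right, y down, z forward; pixel columns grow to the right and rows downward; lengths in m; the calibration is good to about 2 mm. A picture is of the moment at which its call begins. There is no depth.
- bot.job_done(): hands the job in; it is judged then, once.
The state is a dict: "t": time; "joint_pos": joint angles; "dq": joint speeds; "effort": joint torques, N m; "ee_pos": TCP position; "tool_rot": TCP orientation; "wrist_force": force on the tool from outside, world axes, zero at the start; "wrist_torque": the same for the moment, N m; "opening": finger opening in m; "finger_force": force on a finger pad.
Only numpy, scipy, OpenCV 4.12 (cv2) and the standard library are available. Lean on these libraries where they do the work, as an engineer would, in place of code of your own. Each camera call takes 0.05 s, during which the arm holds its last target. There are 200 camera calls.

## Working session

There is one attempt and no reset: what is moved stays moved. The work goes in short steps, Python scripts to look and compute and a shell command to move; the robot and the scene stay as the last step left them, time stands still between calls to the robot, and variables do not carry over. Pictures are saved under pics/ and viewed, at most 10 in all, crops included, and the job is handed in when it is done.

```bash
mkdir -p pics; cat > h.py <<'E'
import numpy as np, cv2
from plant import bot
def snap(tag):
    o={}
    for n in("side","top"):
        c=bot.camera(n); o[n]=c; cv2.imwrite(f"pics/{tag}_{n}.png",c["color"][:,:,::-1]); np.savez(f"pics/{tag}_{n}.npz",**c)
    return o
def load(tag,n): return dict(np.load(f"pics/{tag}_{n}.npz"))
def ray(c,uv):
    E=c["extrinsics"];R,t=E[:3,:3],E[:3,3]
    d=R.T@np.linalg.inv(c["mtx"])@np.array([uv[0],uv[1],1.]);return -R.T@t,d/np.linalg.norm(d)
def plane(c,uv,z):
    o,d=ray(c,uv);return o+d*(z-o[2])/d[2]
def tri(c1,u1,c2,u2):
    P=[c["mtx"]@c["extrinsics"][:3] for c in(c1,c2)]
    X=cv2.triangulatePoints(P[0],P[1],np.float64(u1).reshape(2,1),np.float64(u2).reshape(2,1)).ravel();return X[:3]/X[3]
def proj(c,X):
    p=c["mtx"]@(c["extrinsics"]@np.append(X,1))[:3];return p[:2]/p[2]
E
python3 - <<'E'
from h import *
o=snap("a")
for n in o:
    e=o[n]["extrinsics"];print(n,-e[:3,:3].T@e[:3,3],e[2,:3])
s=bot.read_state();print(s)
E
```

```text
side [ 0.34303984 -0.45798655  0.51329889] [ 0.32559492  0.74145781 -0.58670969]
top [0.48911328 0.06019847 0.84060318] [ 0.07081679  0.00459468 -0.99747876]
{'t': 0.1, 'joint_pos': array([-1.42726270e+00,  1.81494802e-01,  1.60786658e+00, -1.43341990e-05,
        1.35379912e+00, -2.06300782e-01]), 'dq': array([ 0.00081148, -0.00256395, -0.00255569, -0.0010424 ,  0.00100431,
        0.00014682]), 'effort': array([-1.26189580e-04, -4.45877516e+01, -3.52237952e+01, -2.49328687e-04,
        4.18192489e-03,  4.24513212e-05]), 'ee_pos': array([ 0.19701379, -0.53965254,  0.21017851]), 'tool_rot': array([-3.14005518e+00, -3.07462397e-04,  3.49837270e-01]), 'wrist_force': array([-0.21578112, -0.27617286,  0.53953075]), 'wrist_torque': array([ 0.01074516, -0.01435457,  0.02613595]), 'finger_force': 0.0, 'opening': 0.0852521808114209}
```

View pics/a_side.png

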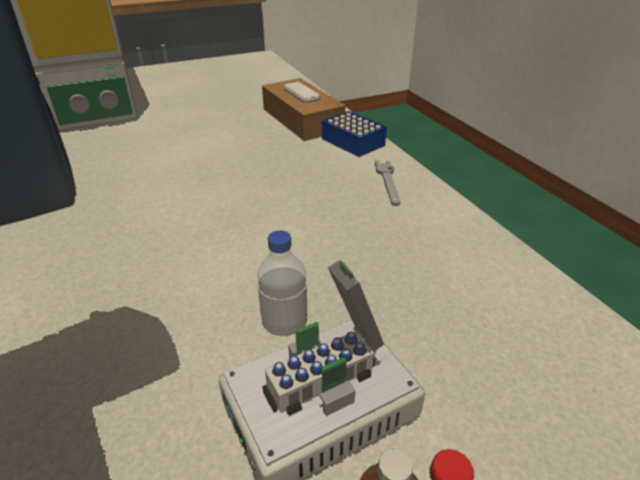

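View pics/a_top.png

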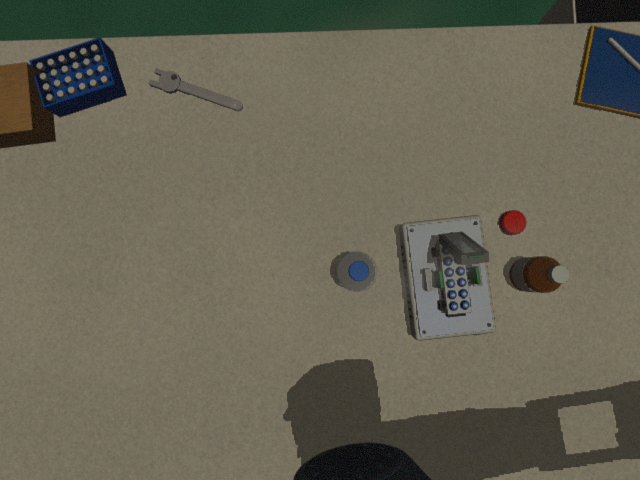

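Side view: dock at about (320,400), cassette with vials at (315,365), cover open with its free edge near (342,268). The top view shows the dock at (448,278), the cassette near (457,280), a bottle at (357,271), amber at (545,274) and the red cap at (513,222). I'll zoom in on both.

```bash
python3 - <<'E'
import cv2,numpy as np
a=cv2.imread("pics/a_side.png")[250:480,210:430]; b=cv2.imread("pics/a_top.png")[205:350,390:510]
a=cv2.resize(a,(560,585),interpolation=cv2.INTER_CUBIC)
cv2.imwrite("pics/a_sc.png",a)
cv2.imwrite("pics/a_tc.png",cv2.resize(b,(480,580),interpolation=cv2.INTER_CUBIC))
from h import *
for n in("side","top"):
    c=load("a",n);h=cv2.cvtColor(c["color"],cv2.COLOR_RGB2HSV)
    m=cv2.inRange(h,(50,100,40),(80,255,255))
    k,l,s,ce=cv2.connectedComponentsWithStats(m)
    for i in range(1,k):
        if 10<s[i,4]<3000 and ce[i,1]>200: print(n,"green",s[i],ce[i].round(1))
c=load("a","top")
h=cv2.cvtColor(c["color"],cv2.COLOR_RGB2HSV);m=cv2.inRange(h,(100,120,40),(125,255,255))
k,l,s,ce=cv2.connectedComponentsWithStats(m)
for i in range(1,k):
    if 10<s[i,4] and ce[i,1]>200: print("blue",s[i],ce[i].round(1))
# dock deck: screws corners
cor=[(411,230),(477,224),(424,332),(489,325)]
for u in cor: print(plane(c,u,.06).round(4))
E
```

```text
side green [505 225  17  13  22] [513.4 231.4]
side green [340 262  11  12  27] [345.1 267.1]
side green [296 323  22  10  70] [306.5 327.8]
side green [322 358  24  14 113] [333.  364.1]
side green [240 438   4   4  11] [241.4 439.5]
top green [476 267   4  17  45] [477.4 275.4]
top green [440 278   4  10  23] [441.3 282.5]
blue [349 261  20  20 298] [358.6 270.6]
blue [459 279   7   7  16] [461.4 282.2]
blue [448 280   7   7  15] [450.3 283.5]
blue [449 291   7   7  25] [451.6 294.4]
blue [460 290   7   8  25] [462.8 293. ]
blue [462 301   7   8  28] [464.7 304.4]
blue [451 303   7   7  22] [453.2 306. ]
[ 0.5635 -0.0805  0.06  ]
[ 0.5706 -0.1917  0.06  ]
[ 0.3934 -0.0952  0.06  ]
[ 0.4021 -0.2031  0.06  ]
```

View pics/a_sc.png

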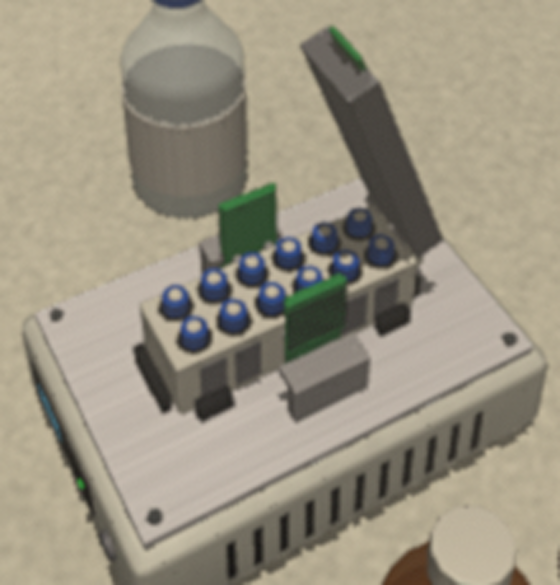

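View pics/a_tc.png

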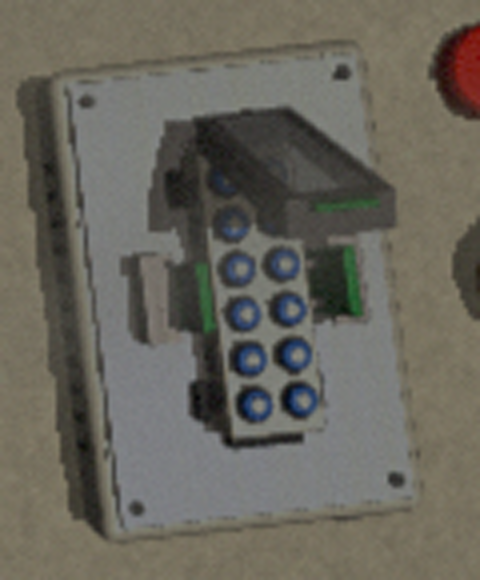

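Cropped views: the cover is open past mid-way but short of upright, with its tab at side (345,267) and top (477,256). The pads' top edges are at side (334,365) and (307,327), top (479,275) and (442.5,279.5).

```bash
python3 - <<'E'
from h import *
s=load("a","side");t=load("a","top")
for n,a,b,z in[("Rtop",(333.8,365.1),(479,275),.118),("Ltop",(307.4,326.6),(442.5,279.5),.118),("tab",(345.1,267.1),(476.7,256.5),.18)]:
    X=tri(s,a,t,b);print(n,X.round(4),(proj(s,X)-a).round(1),(proj(t,X)-b).round(1),plane(s,a,z).round(4),plane(t,b,z).round(4))
# side-view screws
f=lambda u,v:(210+u/2.545,250+v/2.545)
S={k:plane(s,f(*p),.06) for k,p in dict(a=(57,315),b=(155,517),c=(510,340)).items()}
for k in S: print(k,S[k].round(4))
T=lambda u,v:(390+u/4,205+v/4)
for p in[(255,405),(300,400),(239,267),(284,264),(232,224)]: print("vial",plane(t,T(*p),.098).round(4))
# side-view vials(order) front left/right
for p in[(176,300),(194,332),(251,268),(271,297),(288,252),(310,280)]: print("vialS",plane(s,f(*p),.098).round(4))
# cover bottom edge corner (hinge end) & block front corners
for p,q in[((340,97),(290,228)),((304,47),None),((380,82),(395,225))]:
    if q: 
        X=tri(s,f(*p),t,T(*q));print("cov",X.round(4),(proj(s,X)-f(*p)).round(1))
E
```

```text
Rtop [ 0.4855 -0.1726  0.1168] [-0.2  0. ] [ 0.  -0.1] [ 0.4853 -0.1735  0.118 ] [ 0.4853 -0.1721  0.118 ]
Ltop [ 0.4804 -0.1153  0.1194] [-0.4  0.1] [ 0.1 -0.3] [ 0.4814 -0.1143  0.118 ] [ 0.4799 -0.1155  0.118 ]
tab [ 0.5113 -0.1401  0.2125] [-0.6  0.1] [ 0.1 -0.4] [ 0.5301 -0.1058  0.18  ] [ 0.5118 -0.1502  0.18  ]
a [ 0.3953 -0.0953  0.06  ]
b [ 0.4037 -0.2031  0.06  ]
c [ 0.5731 -0.1899  0.06  ]
vial [ 0.4371 -0.1362  0.098 ]
vial [ 0.4386 -0.1541  0.098 ]
vial [ 0.4916 -0.1324  0.098 ]
vial [ 0.4923 -0.1503  0.098 ]
vial [ 0.5088 -0.1304  0.098 ]
vialS [ 0.4382 -0.1387  0.098 ]
vialS [ 0.4393 -0.1567  0.098 ]
vialS [ 0.4732 -0.136   0.098 ]
vialS [ 0.4748 -0.1535  0.098 ]
vialS [ 0.4913 -0.1345  0.098 ]
vialS [ 0.4935 -0.1521  0.098 ]
cov [ 0.5096 -0.1322  0.1785] [-4.8  0.6]
cov [ 0.5102 -0.1598  0.2084] [-6.5  0.9]
```

```bash
python3 -m pendant '{"xyz":[[0,0,-5],[0,0,-9],[4.5,-2.3,-9],[9,-4.7,-9],[13.5,-7,-9],[18,-9.4,-9],[22.5,-11.8,-9],[27,-14.1,-9],[31.5,-16.5,-9],[36,-18.8,-9]],"twist":[0.1,0.2,0.273,0.273,0.273,0.273,0.273,0.273,0.273,0.273]}' 0 20
```

```text
t: 1.35
ee_pos: [0.4716, -0.2386, 0.3007]
tool_rot: [-3.141, 0.0, 0.077]
wrist_force: [0.1, -0.5, 0.1]
opening: -0.0003
finger_force: 0.0
```

```bash
python3 -m pendant '{"xyz":[[3,-3,0],[7,-6.5,0],[9.9,-9.4,0],[9.9,-9.4,2],[9.9,-9.4,4],[9.9,-9.4,6],[9.9,-9.4,8],[9.9,-9.4,9.4],[9.9,-9.4,9.4]],"twist":[0,0,0,0,0,0,0,0,0]}' && python3 -c "
from h import *
snap('b')
a=cv2.imread('pics/b_side.png')[200:440,200:460];b=cv2.imread('pics/b_top.png')[180:360,380:580]
cv2.imwrite('pics/b_c.png',np.hstack([cv2.resize(a,(400,370),interpolation=2),cv2.resize(b,(400,370),interpolation=2)]))"
```

```text
t: 2.48
ee_pos: [0.5615, -0.1385, 0.2056]
tool_rot: [-3.14, 0.003, 0.077]
wrist_force: [0.5, 0.1, -0.5]
opening: 0.0002
finger_force: 0.0
```

View pics/b_c.png

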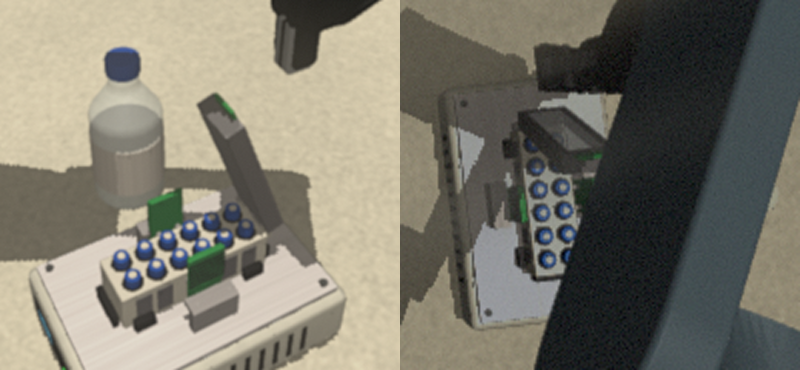

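Fingers closed, standing on the hinge side of the cover, tip near side px (385,247), clear of it. Next come the tip-height check and the arc numbers.

```bash
python3 - <<'E'
from h import *
s=load("b","side")
for z in(.187,.193): print(z,proj(s,[.5615,-.1385,z]))
for th in[1.25,1.1,.95,.8,.65,.5,.38,.26,.16,.08,0,-.03]:
    r=.095
    x=.058-r*np.cos(th)+.014*np.sin(th)+.011; z=.093+r*np.sin(th)+.014*np.cos(th)+.019
    print(th,round((x-.0787)*100,1),round((.2056-z)*100,1))
E
```

```text
0.187 [386.70439895 272.35994331]
0.193 [387.16419307 267.90464197]
1.25 -2.6 -0.1
1.1 -4.0 0.3
0.95 -5.4 0.8
0.8 -6.6 1.6
0.65 -7.7 2.5
0.5 -8.6 3.6
0.38 -9.3 4.5
0.26 -9.8 5.6
0.16 -10.1 6.5
0.08 -10.3 7.2
0 -10.5 8.0
-0.03 -10.5 8.2
```

The seen tip is higher than predicted (row 247 against 272), so I'll zoom in on it.

```bash
python3 -c "
import cv2
a=cv2.imread('pics/b_side.png')[180:290,330:440]
cv2.imwrite('pics/b_z.png',cv2.resize(a,(550,550),interpolation=cv2.INTER_CUBIC))"
```

```text
(no output)
```

View pics/b_z.png

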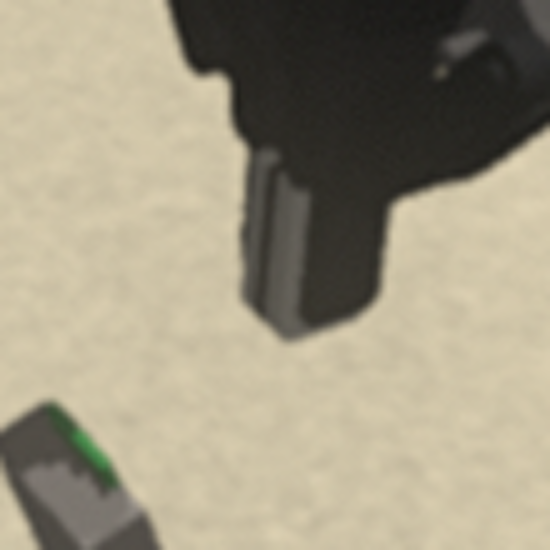

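Tip at (388,248). I'll test height against lateral error by comparing with the gripper's dark silhouette in the top view.

```bash
python3 - <<'E'
from h import *
s=load("b","side");t=load("b","top")
print(np.abs(s["extrinsics"]-load("a","side")["extrinsics"]).max(),bot.read_state()["ee_pos"],bot.read_state()["joint_pos"])
ux=np.array([.997,.077,0]);uy=np.array([-.077,.997,0])
for nm,d in(("nom",[0,0,0]),("up",[0,0,.033]),("yfar",[.018,.041,0])):
    c=np.array([.5615,-.1385,.2056])+d
    print(nm,"tipS",proj(s,c+[0,0,-.019]).round(),"tipT",proj(t,c+[0,0,-.019]).round())
    for z in(.06,.1): print("  bodyT",[proj(t,c+a*.038*ux+b*.042*uy+[0,0,z]).round().tolist() for a,b in((1,1),(1,-1),(-1,-1),(-1,1))])
h=t["color"].max(2)
m=((h<60)*255).astype(np.uint8)
for r in range(190,240,4):
    c=np.where(m[r,420:560])[0]; print(r,c.min()+420 if len(c) else None)
E
```

```text
0.0 [ 0.56261029 -0.13901677  0.20749166] [-4.46954488e-01  1.93405104e-01  1.59950196e+00  3.40866561e-05
  1.34815327e+00  1.04703602e+00]
nom tipS [387. 273.] tipT [468. 221.]
  bodyT [[450.0, 187.0], [517.0, 180.0], [525.0, 241.0], [457.0, 248.0]]
  bodyT [[459.0, 181.0], [531.0, 173.0], [540.0, 238.0], [467.0, 246.0]]
up tipS [389. 247.] tipT [475. 218.]
  bodyT [[457.0, 182.0], [528.0, 174.0], [537.0, 238.0], [465.0, 246.0]]
  bodyT [[467.0, 174.0], [544.0, 166.0], [553.0, 235.0], [476.0, 244.0]]
yfar tipS [382. 246.] tipT [438. 209.]
  bodyT [[416.0, 174.0], [483.0, 167.0], [491.0, 227.0], [423.0, 234.0]]
  bodyT [[423.0, 166.0], [494.0, 159.0], [503.0, 223.0], [430.0, 231.0]]
190 484
194 482
198 477
202 453
206 448
210 448
214 448
218 448
222 449
226 491
230 490
234 439
238 439
```

```bash
python3 - <<'E'
from h import *
o=snap("c")
for n in o:
    a=load("b",n)["color"].astype(int);d=np.abs(a-o[n]["color"]).max(2);ys,xs=np.where(d>40);print(n,len(ys),(xs.min(),xs.max(),ys.min(),ys.max()) if len(ys) else "")
s=o["side"];m=(s["color"].max(2)<75)
sub=m[180:300,370:420];r=np.where(sub.any(1))[0];print("dark rows",r.min()+180,r.max()+180)
a=s["color"][180:290,330:440][:,:,::-1]
print(bot.read_state()["ee_pos"],bot.read_state()["wrist_force"])
for r in range(236,262,2): print(r,s["color"][r,380:408:4].max(1))
E
```

```text
side 1330 (np.int64(51), np.int64(471), np.int64(1), np.int64(369))
top 355 (np.int64(180), np.int64(639), np.int64(45), np.int64(476))
dark rows 180 243
[ 0.56290802 -0.13916868  0.20806372] [ 0.74726296  0.05554235 -0.43807235]
236 [101  70  97  56  55  55  52]
238 [122  72  97  56  56  57  56]
240 [195  71  99  55  57  54 146]
242 [208 111  98  65  60 116 206]
244 [204 193  96  97 149 204 205]
246 [202 207 151 177 208 210 205]
248 [200 206 204 209 204 207 208]
250 [203 206 205 213 203 204 206]
252 [207 205 207 207 204 200 202]
254 [209 208 211 206 206 201 208]
256 [206 205 208 204 203 208 204]
258 [202 203 207 205 206 207 203]
260 [205 205 205 205 210 207 205]
```

```bash
python3 -m pendant '{"xyz":[[0,0,1],[0,0,2],[0,0,3],[0,0,3.3],[0,0,3.3],[0,0,3.3]],"twist":[0,0,0,0,0,0]}' && python3 - <<'E'
from h import *
o=snap("d");s=o["side"]
print(bot.read_state()["ee_pos"])
for n in ("side","top"):
  a=load("c",n)["color"];b=o[n]["color"]
m=s["color"].max(2)<120
for r in range(255,300,3): print(r,s["color"][r,372:412:4].max(1))
a=s["color"][200:360,300:460][:,:,::-1];b=o["top"]["color"][170:330,400:560][:,:,::-1]
cv2.imwrite("pics/d_c.png",np.hstack([cv2.resize(x,(400,400),interpolation=2) for x in(a,b)]))
E
```

```text
t: 3.42
ee_pos: [0.5626, -0.139, 0.1744]
tool_rot: [3.141, -0.001, 0.077]
wrist_force: [0.4, -0.1, -0.3]
opening: 0.0001
finger_force: 0.0
[ 0.56263483 -0.1389903   0.17442478]
255 [206 184  78  91  92  55  55  55 129 209]
258 [210 198  72  92  89  57  57  55 143 211]
261 [209 187  67  91  84  56  57  57 159 208]
264 [203 194  61  92  73  58  58  53 193 209]
267 [210 214 118  92  71  57  58 159 209 205]
270 [206 215 213 100  98 128 200 209 210 209]
273 [206 208 211 209 203 207 208 207 214 204]
276 [207 201 209 208 207 216 210 204 208 213]
279 [206 206 208 209 202 207 211 208 215 209]
282 [208 210 210 211 208 208 204 210 203 208]
285 [206 206 204 218 207 200 212 212 208 206]
288 [212 206 205 214 214 209 209 207 209 207]
291 [211 208 206 210 209 210 207 209 211 211]
294 [207 212 210 208 213 213 209 206 209 207]
297 [205 207 203 205 208 210 215 207 206 212]
```

View pics/d_c.png

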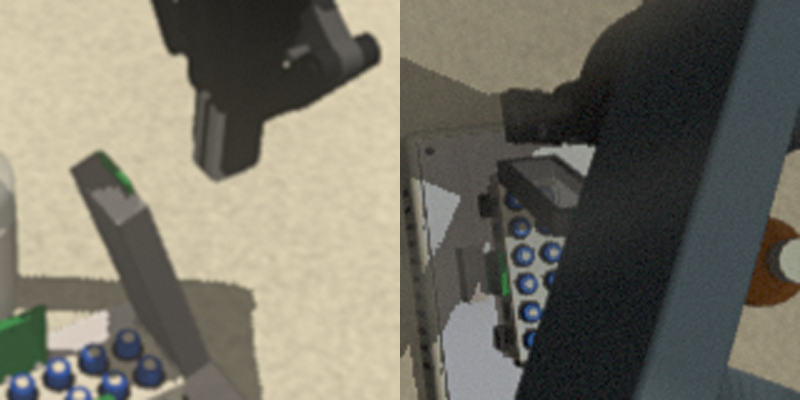

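Tip seen at (387,271), still ~34 px·mm-equivalent above nominal. I'll sweep horizontally into the cover, which is safe under either tip height, and read the resulting cover angle.

```bash
python3 -m pendant '{"xyz":[[-1,0,0],[-2,0,0],[-3,0,0],[-4,0,0],[-5,0,0],[-5.8,0,0],[-5.8,0,0],[-5.8,0,0]],"twist":[0,0,0,0,0,0,0,0]}' && python3 - <<'E'
from h import *
o=snap("e");s=o["side"]
print(bot.read_state()["ee_pos"],bot.read_state()["wrist_force"])
h=cv2.cvtColor(s["color"],cv2.COLOR_RGB2HSV);m=cv2.inRange(h,(50,100,40),(80,255,255))
k,l,st,ce=cv2.connectedComponentsWithStats(m)
for i in range(1,k):
    if st[i,4]>4 and 240<ce[i,1]<400: print(st[i],ce[i].round(1))
print([ (th,proj(s,[.483+.997*x,-.144+.077*x,z]).round().tolist()) for th in(1.25,1.1,.96,.85,.75,.6) for x,z in [(.058-.12*np.cos(th)+.011*np.sin(th),.093+.12*np.sin(th)+.011*np.cos(th))]])
a=s["color"][200:380,260:440][:,:,::-1]
cv2.imwrite("pics/e_c.png",cv2.resize(a,(500,500),interpolation=2))
E
```

```text
t: 4.53
ee_pos: [0.5047, -0.1434, 0.1741]
tool_rot: [3.141, -0.0, 0.077]
wrist_force: [-0.5, 0.5, -0.1]
opening: -0.0002
finger_force: 0.0
[ 0.5047548  -0.14334513  0.17401994] [ 0.271782   -0.1383408   0.69011435]
[541 253  10   8  11] [545.9 256.5]
[552 260  12  10  20] [557.2 264.6]
[322 358  24  14 131] [333.2 364.1]
[(1.25, [347.0, 269.0]), (1.1, [332.0, 279.0]), (0.96, [318.0, 290.0]), (0.85, [308.0, 299.0]), (0.75, [299.0, 308.0]), (0.6, [288.0, 322.0])]
```

View pics/e_c.png

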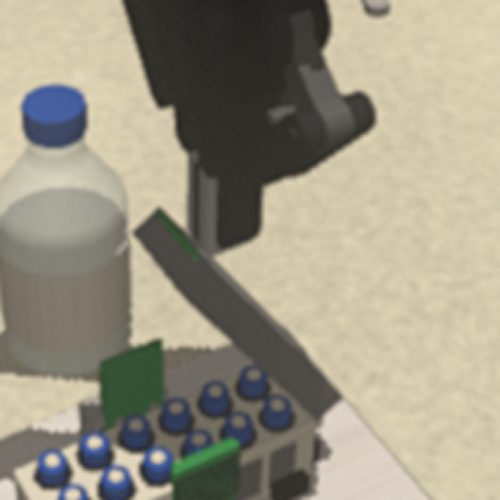

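Tab now at about (324,283), so the cover is at ~1.02 rad, which confirms the tips sit about 17 mm above the reported TCP z. Continuing along the arc with that.

```bash
python3 -m pendant '{"xyz":[[-0.2,0,0.7],[-0.4,0,1.35],[-1,0,1.8],[-1.6,0,2.2],[-2.7,0,3.2],[-3.6,0,4.4],[-4.3,0,5.7],[-4.7,0,6.6],[-4.7,0,6.6]],"twist":[0,0,0,0,0,0,0,0,0]}' && python3 - <<'E'
from h import *
o=snap("f");s=o["side"]
print(bot.read_state()["ee_pos"],bot.read_state()["wrist_force"])
a=s["color"][220:420,220:420][:,:,::-1]
cv2.imwrite("pics/f_c.png",cv2.resize(a,(500,500),interpolation=2))
E
```

```text
t: 5.75
ee_pos: [0.4568, -0.1466, 0.107]
tool_rot: [-3.14, 0.002, 0.076]
wrist_force: [0.5, 0.3, 0.1]
opening: 0.0001
finger_force: 0.0
[ 0.45790416 -0.14706803  0.1080946 ] [ 0.28543505 -0.11430488  0.98392356]
```

View pics/f_c.png

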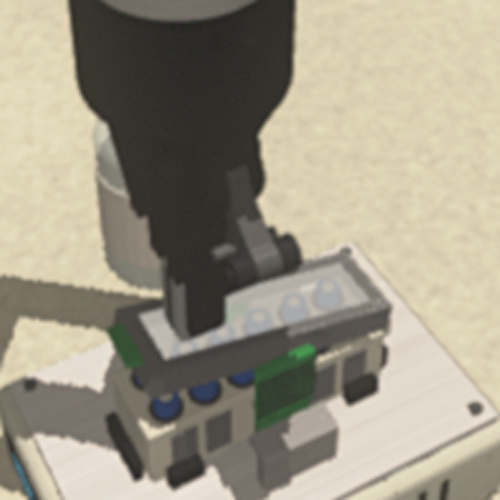

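Cover is nearly shut (~0.2 rad), with the fingertips on its window about 1/4 in from the free edge. Pressing down in small steps next.

```bash
python3 -m pendant '{"xyz":[[-0.2,0,0.4],[-0.4,0,0.8],[-0.4,0,1.1],[-0.5,0,1.4],[-0.5,0,1.6],[-0.5,0,1.6]],"twist":[0,0,0,0,0,0]}'
```

```text
t: 6.6
ee_pos: [0.4526, -0.1473, 0.0918]
tool_rot: [-3.141, 0.0, 0.077]
wrist_force: [0.5, 0.1, 0.3]
opening: 0.0005
finger_force: 0.0
```

```bash
python3 -m pendant '{"xyz":[[0,0,0.1],[0,0,0.2],[0,0,0.2]],"twist":[0,0,0]}'
```

```text
t: 6.98
ee_pos: [0.4527, -0.1473, 0.0899]
tool_rot: [-3.142, 0.0, 0.077]
wrist_force: [-0.6, -0.6, -0.2]
opening: 0.0001
finger_force: 0.0
```

```bash
python3 -m pendant '{"xyz":[[0,0,0.1],[0,0,0.2],[0,0,0.2]],"twist":[0,0,0]}'
```

```text
t: 7.35
ee_pos: [0.4526, -0.1473, 0.0879]
tool_rot: [-3.141, 0.0, 0.077]
wrist_force: [0.9, 0.2, 0.7]
opening: 0.0002
finger_force: 0.0
```

```bash
python3 -m pendant '{"xyz":[[0,0,0.1],[0,0,0.2],[0,0,0.2]],"twist":[0,0,0]}'
```

```text
t: 7.72
ee_pos: [0.4527, -0.1474, 0.0865]
tool_rot: [3.141, 0.0, 0.077]
wrist_force: [-3.6, 0.2, 5.9]
opening: 0.0001
finger_force: 3.0
```

```bash
python3 -m pendant '{"xyz":[[0,0,0.1],[0,0,0.1]],"twist":[0,0]}'; python3 - <<'E'
from h import *
o=snap("g");s=o["side"];a=load("f","side")
h=cv2.cvtColor(s["color"],cv2.COLOR_RGB2HSV);m=cv2.inRange(h,(45,90,30),(85,255,255))
k,l,st,ce=cv2.connectedComponentsWithStats(m)
for i in range(1,k):
    if st[i,4]>8 and 240<ce[i,1]<440 and ce[i,0]<420: print(st[i],ce[i].round(1))
ux=np.array([.997,.077,0]);C=np.array([.483,-.144,0])
for th in(0,.03,.06,.1,.2):
    X=C+ux*(.058-.124*np.cos(th)+.010*np.sin(th));X[2]=.093+.124*np.sin(th)+.010*np.cos(th);print(th,proj(s,X).round(1))
E
```

```text
t: 7.98
ee_pos: [0.4527, -0.1475, 0.0862]
tool_rot: [3.141, 0.0, 0.077]
wrist_force: [-6.0, 1.7, 12.4]
opening: -0.0002
finger_force: 6.5
[322 358  24  15 112] [333.9 364.3]
[261 368  13  16  45] [266.6 375.8]
[331 381  11   6  17] [334.9 383.6]
[323 387   4   4  10] [324.3 388.6]
[240 438   4   5  14] [241.4 439.7]
0 [263.1 379.1]
0.03 [263.2 376.7]
0.06 [263.4 374.1]
0.1 [263.7 370.7]
0.2 [265.5 361.8]
```

Solid stop at 12 N with the cover shut. The tips sit 20 mm above the reported z when closed. Next I rise, move over the pinch point, open and look.

```bash
python3 -m pendant '{"xyz":[[0,0,-1],[0,0,-3],[0,-0.1,-5],[1.5,-0.1,-6],[3,-0.1,-6],[3,-0.1,-6],[3,-0.1,-6],[3,-0.1,-6],[3,-0.1,-6]],"twist":[0,0,0,0,0,0,0,0,0]}' 1 40 && python3 - <<'E'
from h import *
o=snap("i");s=o["side"];t=o["top"]
st=bot.read_state();p=st["ee_pos"];print(p,st["opening"])
uy=np.array([-.077,.997,0]);ux=np.array([.997,.077,0])
im=s["color"][230:430,220:420][:,:,::-1].copy()
im=cv2.resize(im,(600,600),interpolation=2)
for sg in(1,-1):
  for dz in(.033,.020):
    u=proj(s,p+sg*.0425*uy+[0,0,dz]);q=((u-[220,230])*3).astype(int);cv2.circle(im,tuple(int(v) for v in q),3,(0,0,255) if dz>.03 else (255,0,255),-1)
C=np.array([.483,-.144,0])
for sg in (.031,-.031):
    q=((proj(s,C+sg*uy+[0,0,.118])-[220,230])*3).astype(int);cv2.circle(im,tuple(int(v) for v in q),3,(0,255,255),-1)
for sg in (.019,-.019):
    q=((proj(s,C-.058*ux+sg*uy+[0,0,.107])-[220,230])*3).astype(int);cv2.circle(im,tuple(int(v) for v in q),3,(255,255,0),-1)
cv2.imwrite("pics/i_c.png",im)
E
```

```text
t: 9.2
ee_pos: [0.4821, -0.144, 0.1448]
tool_rot: [-3.141, 0.0, 0.077]
wrist_force: [0.1, -0.2, -0.2]
opening: 0.0855
finger_force: 0.0
[ 0.48230306 -0.14406213  0.14492927] 0.08525161119952648
```

View pics/i_c.png

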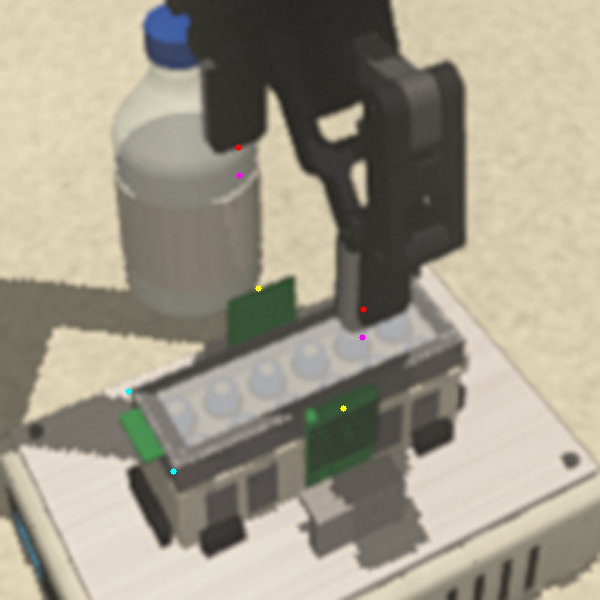

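The cover lies flat and shut: its corners fall at the predicted marks (128,391) and (173,471). The open tips at (243,143) and (365,309) straddle the pads, matching the projected marks. Descending 8 cm, then pinching.

```bash
python3 -m pendant '{"xyz":[[0.1,0,2],[0.1,0,4],[0.1,0,6],[0.1,0,7],[0.1,0,7.6],[0.1,0,8],[0.1,0,8]],"twist":[0,0,0,0,0,0,0]}'
```

```text
t: 10.18
ee_pos: [0.4837, -0.144, 0.0652]
tool_rot: [3.141, -0.0, 0.077]
wrist_force: [-0.8, 0.2, -0.4]
opening: 0.085
finger_force: 0.0
```

```bash
python3 -m pendant '{"xyz":[[0,0,0],[0,0,0],[0,0,0],[0,0,0],[0,0,0],[0,0,0],[0,0,0],[0,0,0]],"twist":[0,0,0,0,0,0,0,0]}' 0 40; python3 -c "
from h import *
s=bot.read_state();print(s['wrist_force'],s['wrist_torque'],s['opening'])"
```

```text
t: 11.18
ee_pos: [0.4841, -0.1434, 0.0665]
tool_rot: [-3.141, -0.001, 0.077]
wrist_force: [-2.6, 5.6, 12.6]
opening: 0.0469
finger_force: 41.0
[-2.64695721  5.58061067 12.63732824] [0.94978564 0.59637446 0.1500119 ] 0.046940918281892376
```

```bash
python3 -m pendant '{"xyz":[[0,-0.05,-0.2],[0,-0.05,-0.4],[0,-0.05,-0.7],[0,-0.05,-1.0],[0,-0.05,-1.0]],"twist":[0,0,0,0,0]}'; python3 -c "
from h import *
s=bot.read_state();print(s['wrist_force'],s['wrist_torque'],s['opening'])"
```

```text
t: 11.8
ee_pos: [0.4833, -0.1433, 0.0751]
tool_rot: [-3.141, 0.0, 0.077]
wrist_force: [-0.6, 1.2, -2.8]
opening: 0.047
finger_force: 41.7
[-0.58074518  1.20047458 -2.77084842] [0.26132662 0.02796523 0.06860391] 0.04701321229823341
```

The wrist carries 2.8 N, the cassette's weight, so it is free of the keepers. I'll lift the remaining height.

```bash
python3 -m pendant '{"xyz":[[0,0,-0.8],[0,0,-2],[0,0,-3.3],[0,0,-4.6],[0,0,-5.9],[0,0,-7.2],[0,0,-8.3],[0,0,-9],[0,0,-9],[0,0,-9]],"twist":[0,0,0,0,0,0,0,0,0,0]}'; python3 - <<'E'
from h import *
o=snap("j");s=o["side"];st=bot.read_state();print(st['ee_pos'],st['wrist_force'],st['wrist_torque'],st['opening'])
h=cv2.cvtColor(s["color"],cv2.COLOR_RGB2HSV);m=cv2.inRange(h,(45,90,30),(85,255,255))
k,l,q,ce=cv2.connectedComponentsWithStats(m)
for i in range(1,k):
    if q[i,4]>8 and 200<ce[i,1]<440 and ce[i,0]<420: print(q[i],ce[i].round(1))
ux=np.array([.997,.077,0]);uy=np.array([-.077,.997,0]);C=np.array([.483,-.144,0])
im=cv2.resize(s["color"][170:390,210:430][:,:,::-1],(600,600),interpolation=2)
for x in(.058,-.058):
  for y in(.019,-.019):
    for z in(.16,.207):
      u=(proj(s,C+x*ux+y*uy+[0,0,z])-[210,170])*600/220;cv2.circle(im,(int(u[0]),int(u[1])),3,(0,0,255),-1)
cv2.imwrite("pics/j_c.png",im)
E
```

```text
t: 13.05
ee_pos: [0.4831, -0.1433, 0.1645]
tool_rot: [-3.141, 0.001, 0.077]
wrist_force: [-0.5, -0.0, -3.0]
opening: 0.0472
finger_force: 41.8
[ 0.48308011 -0.14325508  0.16438897] [ 0.24994535  0.07769582 -2.52435466] [-0.01870745 -0.0218305  -0.03708808] 0.04713767914857824
[296 261  22  15 180] [305.5 267.5]
[319 293   3   7  18] [320.1 295.8]
[252 298  16  18 139] [259.4 306.5]
[319 315  26  18 263] [329.8 323.3]
[240 438   4   5  13] [241.5 439.7]
```

View pics/j_c.png

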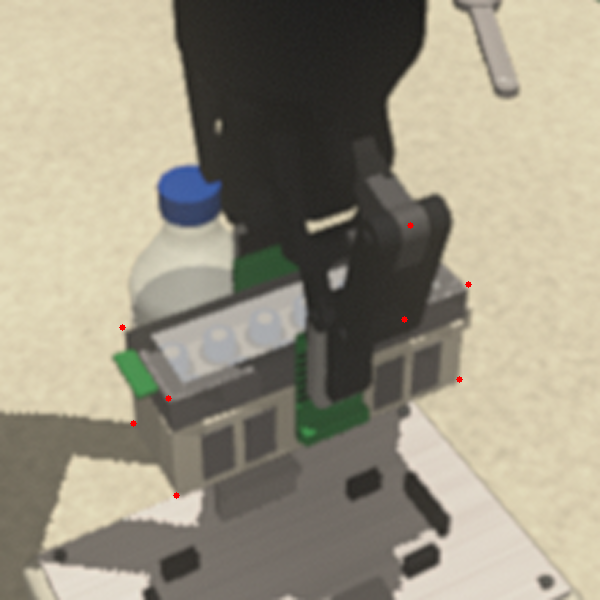

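The lifted cassette matches the projected marks for a level pose 10 cm up: bottom corners near (178,493) and (459,376), cover shut. Handing in.

```bash
python3 -c "
from plant import bot
print(bot.job_done())"
```

```text
the job is handed in; nothing more can be done
None
```

Job handed in at about 13 s: the cover is shut and the cassette is held level about 10 cm above its seat by the squeezed catches, with no contact with the bottles or red cap at any point; one slip is that I viewed 11 pictures against the limit of 10.

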